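Sort the decorating kit back onto its own ware boards

ROBOT

A 6-joint arm with a two-finger parallel gripper is mounted at the origin on the work surface; the furniture and walls round the work are solid. World frame = base frame: x ahead of the robot, y to its left, z up, the work surface at z = 0. Lengths are in m, angles in rad, forces in N, time in s.
With the tool pointing down it reaches from about 0.375 to 0.9 m from the base axis. Payload 3.1 kg.
Tool frame: the origin (TCP) lies between the finger pads; the fingertips stand 19 mm ahead of it and the grasp point (between the pads) is the TCP; z points along the fingers, y is the line along which they close (so a half turn about z gives the same grasp; the last joint's range is limited). The gripper opens to 87 mm and grips with 3 to 60 N. Pads are 19 mm wide; open, the fingers measure 117 mm over their backs; the gripper's body (75 mm by 190 mm) begins 51 mm behind the grasp point.
Start: joints at [-1.315, 0.527, 1.433, -0, 1.181, -0.178], TCP at [0.263, -0.567, 0.242] pointing down, gripper open.
Joint ranges: [-3.08, 3.08], [-0.75, 2.2], [0.22, 2.44], [-1.43, 4.57], [0, 2.65], [-2.85, 2.85]. Speed limits (rad/s): [2.79, 2.79, 3.14, 3.14, 3.14, 3.14].

INTERFACE

Orientations are given as [roll, pitch, yaw] about the fixed x, y, z axes, in that order (R = Rz(yaw) Ry(pitch) Rx(roll)).
In Python, from station import * gives the robot as it stands. The module is installed in compiled form; this text tells all that it offers.
- The arm moves only by the tool drive_tool, never from a script. Its argument "moves" is a list that holds one entry, the list of rows, each a list of 7 numbers: the turn, a rotation vector about the tool's x, y, z in degrees, then the shift along the tool's x, y, z in mm, then the finger opening in mm, from 0 to 87. A call has 1 to 5 rows; each row shifts and turns the commanded pose from where the row before left it, along the tool's axes as they then stand; what a row does not reach is not made up. A row lasts 1/8 s, in which the tool goes at most 62.5 mm and 10.7 degrees, less where a joint would pass 70% of its speed; a pose out of reach is approached as far as the arm can. A call is refused whole if a number of a shift passes 62.5 or a number of a turn 10.7, either way. A call with a gripper value outside its range is refused whole. The fingers move at their own pace and stop on an object; "newtons" is the grip in N (left out, the last holds). Time passes only in rows, so rows that do not move let the fingers close. It gives the time, the measured TCP pose, the force, the opening and the grip force at its end, in the units of the state.
- get_state(): the state, without advancing time (a new reading comes with each control period).
- get_image(name): name is "side" or "top"; returns the picture (400x640x3 uint8, red, green, blue); there is no depth.
- get_calibration(name): a dict with "K" (3x3 intrinsics, pixels), "dist_coeffs" ([k1, k2, p1, p2, k3] as OpenCV has them; the pictures are not rectified), "rvec" (rotation vector, rad) and "tvec" (3), from world to camera coordinates, as OpenCV has them. Camera axes: x right, y down, z forward; pixel columns grow to the right and rows downward; lengths in m; the calibration is good to about 2 mm. A picture is of the moment at which its call begins. get_calibration takes no time and is no camera call.
- sign_off(): hands the job in; it is judged then, once.
The state is a dict: "clock": time; "joints": joint angles; "joint_velocities": joint speeds; "joint_torque": joint torques, N m; "ee_pos": TCP position; "ee_rot": TCP orientation; "wrist_force": force on the tool from outside, world axes, zero at the start; "torque": the same for the moment, N m; "width": finger opening in m; "finger_force": force on a finger pad.
Only numpy, scipy, OpenCV 4.12 (cv2) and the standard library are available. Lean on these libraries where they do the work, as an engineer would, in place of code of your own. Each camera call takes 0.05 s, during which the arm holds its last target. There are 200 camera calls.

TASK

Every piece of the decorating kit has been put back on another piece's ware board: set the jar on the round board, the plaster mould on the square board, the wooden rib on the oblong board and the wooden stamp on the triangular board, each lying or standing in the middle of its board and the right way up as it is now. The six-sided board is empty, so use it as a parking place on the way. Leave the small pot where it stands.

Things in the scene. Friction and masses are not known exactly. Their poses are not given: they have to be found in the camera images.
- jar_center (a point): small upright screw-cap jar, a cylinder 47 mm across and 60 mm high with a white cap. The point is its centre, 30 mm above its foot; z up. Best held round the body.
- mould_center (a point): white plaster sprig mould, a flat block 62 mm (own x) by 51 mm (own y) and 24 mm high, of which the top 4 mm is a raised relief in the middle and the straight sides are 20 mm high. The point is its centre, 12 mm above its foot; z up. Best held across the 51 mm.
- rib_center (a point): flat wooden potter's rib lying down, a half-moon with one nearly straight side (toward own -x) and one bowed side (+x), 44 mm wide (own x), 110 mm long (own y) and 8 mm thick. The point is the middle of that width and length, 4 mm above its underside; z up. Best held across the 44 mm at mid-length.
- stamp_center (a point): turned wooden stamp standing upright, round, 26 mm across and 67 mm high with a narrower waist half-way up. The point is its centre, 33.5 mm above its foot; z up.
- round_board_top (a point): round dark wooden board, 120 mm across, 12 mm thick: the jar's place. The point is the centre of its upper face, 12 mm above the table; z up. Fixed to the table, lies flat, turned up to 25 degrees at random. 
- square_board_top (a point): square dark wooden board, 104 x 104 mm, 12 mm thick: the mould's place. The point is the centre of its upper face, 12 mm above the table; z up. Fixed to the table, lies flat, turned up to 25 degrees at random. 
- oblong_board_top (a point): oblong dark wooden board, 80 mm (own x) by 150 mm (own y), 12 mm thick: the rib's place. The point is the centre of its upper face, 12 mm above the table; z up. Fixed to the table, lies flat, turned up to 25 degrees at random. 
- triangle_board_top (a point): three-cornered dark wooden board with round corners, each 75 mm from the centre (one toward own +x), edges 42 mm from the centre, 12 mm thick: the stamp's place. The point is the centre of its upper face, 12 mm above the table; z up. Fixed to the table, lies flat, turned up to 25 degrees at random. 
- hex_board_top (a point): six-sided dark wooden board, 128 mm over the corners, 12 mm thick: empty at the start, the parking place. The point is the centre of its upper face, 12 mm above the table; z up. Fixed to the table, lies flat, turned up to 25 degrees at random. 
- pot_center (a point): small pale open pot without a handle, 76 mm across and 70 mm high, loose on the table among the boards: a bystander, not to be moved. The point is its centre, 35 mm above its foot.

How it is judged:
At the end, for the whole second after the job is handed in: Jar on the round board, mould on the square, rib on the oblong, stamp on the triangular board: each upright as at the start (tilt under 0.12 rad), resting on the board (height within 4 mm), its centre within 15 mm of the board's centre, at rest and released; the pot not moved by more than 20 mm (horizontal distance between jar_center and round_board_top below 0.015 m and z of jar_center in the frame of round_board_top between 0.026 and 0.034 m and angle between each of jar_center, mould_center, rib_center, stamp_center's own z axis and vertical below 0.12 rad and linear speed of each of jar, mould, rib, stamp below 0.02 m/s and horizontal distance between mould_center and square_board_top below 0.015 m and z of mould_center in the frame of square_board_top between 0.008 and 0.016 m and horizontal distance between rib_center and oblong_board_top below 0.015 m and z of rib_center in the frame of oblong_board_top between 0 and 0.008 m and horizontal distance between stamp_center and triangle_board_top below 0.015 m and z of stamp_center in the frame of triangle_board_top between 0.0295 and 0.0375 m and not (distance of pot_center from where it was at the start of the episode above 0.02 m or angle between pot_center's own z axis and vertical above 0.2 rad)); the robot touches nothing.
It fails at once if the small pot was pushed away or tipped (distance of pot_center from where it was at the start of the episode above 0.02 m or angle between pot_center's own z axis and vertical above 0.2 rad).
It also fails if it takes over 144 s, if anything falls off the work surface, if the arm or the gripper's body presses on something with over 40 N, if the wrist force passes 120 N, or if a joint passes its speed limit or range.

## Working session

There is one attempt and no reset: what is moved stays moved. The work goes in short steps, Python scripts to look and compute and a tool call to move; the robot and the scene stay as the last step left them, time stands still between calls to the robot, and variables do not carry over. Pictures are saved under pics/ and viewed, at most 14 in all, crops included, and the job is handed in when it is done.

Besides the shell and the picture viewer there is one more tool, called after "Call:" by a JSON object that holds its "name" and its "arguments", one argument or row to a line. drive_tool: Moves the arm, as the interface text tells. Its arguments: {"type":"object","properties":{"moves":{"type":"array"},"newtons":{"type":"number"}},"required":["moves"]}

```bash
mkdir -p pics; python3 - <<'E'
from station import *
import cv2
for n in("top","side"):
    cv2.imwrite(f"pics/{n}0.png",cv2.cvtColor(get_image(n),cv2.COLOR_RGB2BGR))
    c=get_calibration(n);print(n,{k:__import__('numpy').round(v,3).tolist() for k,v in c.items()})
s=get_state();print(s)
E
```

```text
top {'K': [[461.294, 0.0, 315.857], [0.0, 461.294, 197.11], [0.0, 0.0, 1.0]], 'dist_coeffs': [-0.006, 0.0, 0.0, 0.0, 0.0], 'rvec': [2.116, -2.127, 0.226], 'tvec': [-0.004, 0.558, 0.838]}
side {'K': [[500.637, 0.0, 316.009], [0.0, 500.637, 208.547], [0.0, 0.0, 1.0]], 'dist_coeffs': [-0.016, 0.0, 0.0, 0.0, 0.0], 'rvec': [1.943, -0.268, 0.168], 'tvec': [-0.513, 0.119, 0.913]}
{'clock': 0.1, 'joints': array([-1.31549194e+00,  5.28371316e-01,  1.43376364e+00, -8.32449370e-06,
        1.18137696e+00, -1.78504134e-01]), 'joint_velocities': array([-0.00064566, -0.00228841, -0.00168253,  0.00094203, -0.00203066,
       -0.00030056]), 'joint_torque': array([ 3.36227931e-04, -4.40985775e+01, -1.77151054e+01,  6.34458172e-02,
        5.33990655e-02, -6.12280292e-05]), 'ee_pos': array([ 0.26257152, -0.56649595,  0.24067395]), 'ee_rot': array([-3.13970252e+00, -3.33206589e-04,  4.33811375e-01]), 'wrist_force': array([0.06646264, 0.05147198, 0.37620699]), 'torque': array([0.01091885, 0.04559683, 0.05916401]), 'finger_force': 0.0, 'width': 0.0875487346673715}
```

View pics/top0.png

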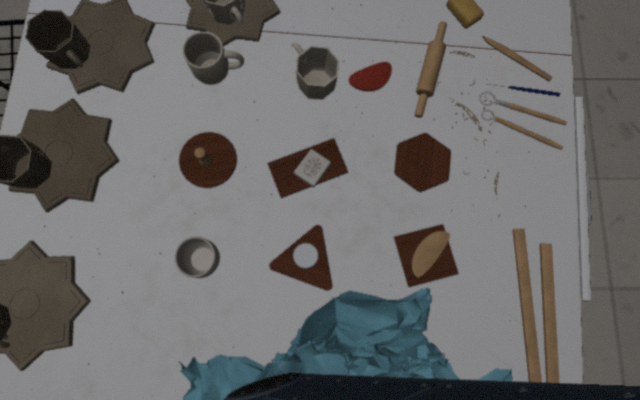

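View pics/side0.png

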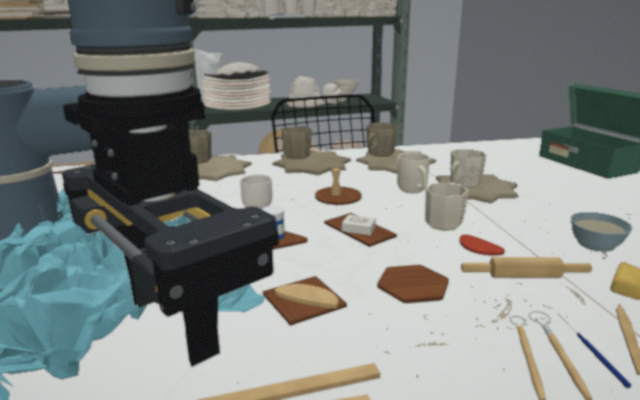

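The top view shows the stamp on the round board (200,158), the mould on the oblong (312,167), the jar on the triangle (306,256) and the rib on the square (431,253). The hex at (423,162) is empty and the pot is at (197,258). So there are two swaps. I'll enlarge the picture to measure.

```bash
cat > h.py <<'E'
import numpy as np, cv2
from station import *
from scipy.spatial.transform import Rotation as R
def px2w(n,uv,z):
    c=get_calibration(n);K=np.array(c["K"],float);d=np.array(c["dist_coeffs"],float)
    Rm=cv2.Rodrigues(np.array(c["rvec"],float))[0];t=np.array(c["tvec"],float).ravel()
    p=cv2.undistortPoints(np.array(uv,float).reshape(-1,1,2),K,d).reshape(-1,2)
    ray=np.c_[p,np.ones(len(p))]@Rm; C=-Rm.T@t
    return (C+ray*((z-C[2])/ray[:,2])[:,None])[:,:2]
def w2px(n,P):
    c=get_calibration(n)
    return cv2.projectPoints(np.array(P,float).reshape(-1,1,3),*[np.array(c[k],float) for k in("rvec","tvec","K","dist_coeffs")])[0].reshape(-1,2)
def shift(dw):  # world mm vector -> tool axes
    s=get_state(); return R.from_euler("xyz",s["ee_rot"]).inv().apply(dw)
E
python3 - <<'E'
from h import *
im=cv2.imread("pics/top0.png")
cv2.imwrite("pics/crop0.png",cv2.resize(im[125:295,170:465],None,fx=2.7,fy=2.7,interpolation=cv2.INTER_CUBIC))
# board segmentation: reddish dark
b,g,r=[im[...,i].astype(int) for i in range(3)]
m=((r-b>15)&(r<140)).astype(np.uint8);m[:120]=0;m[300:]=0;m[:,:170]=0;m[:,470:]=0
m=cv2.morphologyEx(m,cv2.MORPH_OPEN,np.ones((3,3)))
for c in cv2.findContours(m,cv2.RETR_EXTERNAL,cv2.CHAIN_APPROX_NONE)[0]:
    if cv2.contourArea(c)<300: continue
    h=cv2.convexHull(c).reshape(-1,2); w=px2w("top",h,.012)*1000
    w=w.astype(np.float32); M=cv2.moments(w.reshape(-1,1,2)); 
    print(h.mean(0).round(),"area",M['m00'],"cen",M['m10']/M['m00'],M['m01']/M['m00'],"minrect",cv2.minAreaRect(w), "tri",cv2.minEnclosingTriangle(w.reshape(-1,1,2))[1].reshape(-1,2).round().tolist())
E
```

```text
[426. 257.] area 10351.038737603463 cen 449.9877393459309 -226.52507690473624 minrect ((450.2754211425781, -228.7135467529297), (100.15155029296875, 108.80172729492188), 14.238724708557129) tri [[320.0, -206.0], [507.0, -158.0], [506.0, -361.0]]
[305. 260.] area 8441.821405848248 cen 441.3111527092576 13.39928520819981 minrect ((438.2385559082031, 28.569416046142578), (126.72299194335938, 112.955078125), 9.376054763793945) tri [[428.0, 94.0], [518.0, -16.0], [378.0, -39.0]]
[289. 172.] area 5560.384351953631 cen 620.0315097035963 43.88505052832187 minrect ((619.7801513671875, 36.59040832519531), (77.0495834350586, 88.22459411621094), 20.87300682067871) tri [[629.0, 118.0], [672.0, 8.0], [515.0, 13.0]]
[331. 164.] area 3935.783955393359 cen 646.1140952343167 -34.327237579519924 minrect ((646.5619506835938, -31.894241333007812), (76.47642517089844, 56.61663818359375), 20.834556579589844) tri [[594.0, -2.0], [750.0, -2.0], [628.0, -90.0]]
[423. 164.] area 10469.422902151011 cen 641.8106194134267 -228.50924009855137 minrect ((641.7060546875, -228.55450439453125), (110.90523529052734, 122.34091186523438), 82.16613006591797) tri [[658.0, -118.0], [728.0, -299.0], [541.0, -268.0]]
[208. 159.] area 10386.852991041262 cen 648.3321410980857 216.00080745164024 minrect ((648.0508422851562, 215.98348999023438), (114.18161010742188, 113.56039428710938), 89.8532943725586) tri [[705.0, 311.0], [705.0, 114.0], [532.0, 219.0]]
```

View pics/crop0.png

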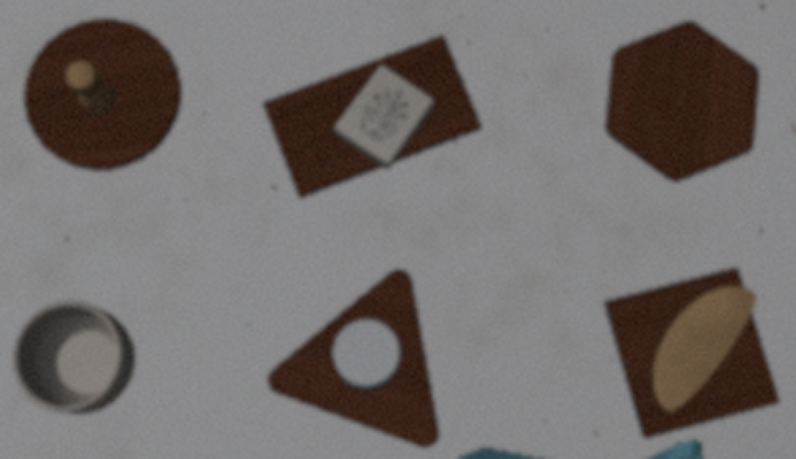

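```bash
python3 - <<'E'
from h import *
f=lambda a:np.array(a,float)/2.7+[170,125]
def rep(n,pts,z):
    w=px2w("top",f(pts),z)*1000; e=np.diff(np.r_[w,w[:1]],axis=0)
    print(n,w.mean(0).round(1),"edges",np.linalg.norm(e,axis=1).round(),"ang",np.degrees(np.arctan2(e[:,1],e[:,0])).round(1))
rep("square",[(607,301),(738,269),(777,402),(645,436)],.012)
rep("oblong",[(265,102),(444,37),(481,128),(301,196)],.012)
rep("mould",[(382,65),(435,102),(388,165),(334,127)],.032)
rep("jar",[(332,353),(366,318),(400,353),(366,387)],.072)
rep("stamp",[(65,74),(80,59),(95,74),(80,89)],.079)
rep("pot",[(14,357),(75,300),(134,357),(75,413)],.07)
im=cv2.imread("pics/top0.png");b,g,r=[im[...,i].astype(int) for i in range(3)]
m=((r-b>25)&(r>90)).astype(np.uint8);m[:225]=0;m[285:]=0;m[:,:400]=0;m[:,460:]=0
c=max(cv2.findContours(m,cv2.RETR_EXTERNAL,cv2.CHAIN_APPROX_NONE)[0],key=cv2.contourArea).reshape(-1,2)
w=(px2w("top",c,.020)*1000).astype(np.float32);ctr,sz,a=cv2.minAreaRect(w);M=cv2.moments(w.reshape(-1,1,2))
print("rib",ctr,sz,a,"centroid",M['m10']/M['m00'],M['m01']/M['m00'])
E
```

```text
square [ 448.6 -226.4] edges [102. 101. 101. 101.] ang [ -76.7 -167.   103.6   13.5]
oblong [629.3   8. ] edges [147.  78. 146.  79.] ang [ -69.4 -159.5  111.    21. ]
mould [624.4  -0.8] edges [49. 60. 50. 60.] ang [-126.2  143.7   53.9  -36.8]
jar [444.5  13.2] edges [33. 34. 33. 33.] ang [ -44.3 -136.   134.5   45.1]
stamp [642.1 216.1] edges [15. 16. 15. 16.] ang [ -42.4 -135.1  137.4   45.1]
pot [443.  213.2] edges [56. 58. 54. 58.] ang [ -45.7 -133.1  134.2   48.7]
rib (456.2658996582031, -228.1851043701172) (42.15699005126953, 106.20445251464844) 51.100040435791016 centroid 454.88499390204595 -229.10574457579875
```

Call:
{"name": "drive_tool", "arguments": {
  "moves": [
    [[0, 0, 8.3, 60, 0, 0, 87], [0, 0, 8.3, 60, 0, 0, 87], [0, 0, 8.3, 60, 0, 0, 87], [0, 0, 0, 60, 0, 0, 87], [0, 0, 0, 40, -40, 0, 87]]
  ],
  "newtons": 20
}}

```text
clock: 0.72
ee_pos: [0.5364, -0.4775, 0.2404]
ee_rot: [3.14, -0.001, -0.002]
wrist_force: [-0.8, 0.3, 0.5]
width: 0.0869
finger_force: 0.0
```

Call:
{"name": "drive_tool", "arguments": {
  "moves": [
    [[0, 0, 0, 10, -60, 0, 87], [0, 0, 0, 10, -60, 0, 87], [0, 0, 0, 10, -60, 0, 87], [0, 0, 0, 10, -60, 0, 87], [0, 0, 0, 10, -60, 0, 87]]
  ]
}}

```text
clock: 1.35
ee_pos: [0.5842, -0.1742, 0.2411]
ee_rot: [-3.141, 0.001, -0.001]
wrist_force: [0.8, 0.2, -0.5]
width: 0.0871
finger_force: 0.0
```

Call:
{"name": "drive_tool", "arguments": {
  "moves": [
    [[0, 0, 0, 10, -60, 0, 87], [0, 0, 0, 10, -60, 0, 87], [0, 0, 0, 10, -60, 0, 87], [0, 0, 0, 10, -60, 0, 87], [0, 0, 0, 0, 0, 0, 87]]
  ]
}}

```text
clock: 1.98
ee_pos: [0.6241, 0.0684, 0.241]
ee_rot: [-3.14, 0.001, 0.006]
wrist_force: [-0.3, -0.4, 0.2]
width: 0.0867
finger_force: 0.0
```

Call:
{"name": "drive_tool", "arguments": {
  "moves": [
    [[0, 0, 0, 6, -50, 0, 87], [0, 0, 0, 6, -50, 0, 87], [0, 0, 0, 6, -47, 0, 87], [0, 0, 0, 0, 0, 50, 87], [0, 0, 0, 0, 0, 0, 87]]
  ]
}}

```text
clock: 2.6
ee_pos: [0.6391, 0.2094, 0.1869]
ee_rot: [3.139, 0.011, -0.001]
wrist_force: [-0.8, -0.6, -0.6]
width: 0.0872
finger_force: 0.0
```

```bash
python3 - <<'E'
from h import *
im=[cv2.cvtColor(get_image(n),cv2.COLOR_RGB2BGR) for n in("top","side")]
cv2.imwrite("pics/a1.png",np.hstack([cv2.resize(im[0][100:300,150:470],(400,250)),cv2.resize(im[1][80:330,200:600],(400,250))]))
print(get_state()["ee_pos"])
E
```

```text
[0.64272642 0.20937043 0.19146234]
```

View pics/a1.png

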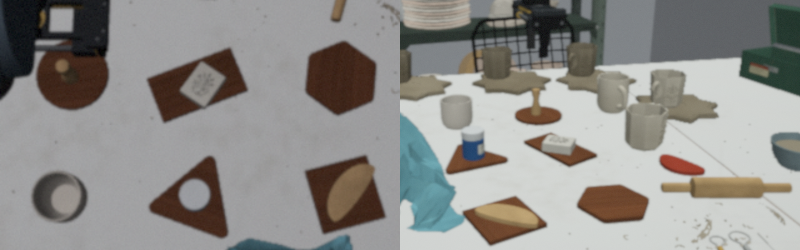

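The fingers hang over the stamp (side crop 540,40 against stamp 535,100), and the layout is unchanged. Going down.

Call:
{"name": "drive_tool", "arguments": {
  "moves": [
    [[0, 0, 0, 0, -6, 46, 87], [0, 0, 0, 0, 0, 50, 87], [0, 0, 0, 0, 0, 40, 87], [0, 0, 0, 0, 0, 10, 87], [0, 0, 0, 0, 0, 0, 87]]
  ]
}}

```text
clock: 3.32
ee_pos: [0.644, 0.2161, 0.0469]
ee_rot: [-3.141, -0.002, -0.002]
wrist_force: [-0.0, 0.3, 0.6]
width: 0.0872
finger_force: 0.0
```

Call:
{"name": "drive_tool", "arguments": {
  "moves": [
    [[0, 0, 0, 0, 0, 0, 15], [0, 0, 0, 0, 0, 0, 0], [0, 0, 0, 0, 0, 0, 0], [0, 0, 0, 0, 0, 0, 0], [0, 0, 0, 0, 0, 0, 0]]
  ],
  "newtons": 15
}}

```text
clock: 3.95
ee_pos: [0.6426, 0.2168, 0.0456]
ee_rot: [3.142, 0.0, -0.001]
wrist_force: [-0.0, 0.1, 0.0]
width: 0.0451
finger_force: 0.0
```

Call:
{"name": "drive_tool", "arguments": {
  "moves": [
    [[0, 0, 0, 0, 0, 0, 0], [0, 0, 0, 0, 0, 0, 0], [0, 0, 0, 0, 0, 0, 0], [0, 0, 0, 0, 0, 0, 0], [0, 0, 0, 0, 0, 0, 0]]
  ]
}}

```text
clock: 4.58
ee_pos: [0.6426, 0.2167, 0.0455]
ee_rot: [-3.142, 0.0, -0.001]
wrist_force: [0.7, 0.5, -0.2]
width: 0.0223
finger_force: 15.0
```

Call:
{"name": "drive_tool", "arguments": {
  "moves": [
    [[0, 0, 0, 0, 0, 0, 0], [0, 0, 0, 0, 0, 0, 0], [0, 0, 0, 0, 0, -10, 0], [0, 0, 0, 0, 0, -30, 0], [0, 0, 0, 0, 0, 0, 0]]
  ]
}}

```text
clock: 5.2
ee_pos: [0.645, 0.2171, 0.0888]
ee_rot: [-3.14, -0.007, -0.001]
wrist_force: [-0.2, 0.4, 0.7]
width: 0.0222
finger_force: 15.0
```

Call:
{"name": "drive_tool", "arguments": {
  "moves": [
    [[0, 0, 0, 0, 25, -30, 0], [0, 0, 0, 0, 50, 0, 0], [0, 0, 0, 0, 55, 0, 0], [0, 0, 0, 0, 55, 0, 0], [0, 0, 0, 0, 55, 0, 0]]
  ]
}}

```text
clock: 5.82
ee_pos: [0.642, -0.0249, 0.1151]
ee_rot: [-3.141, 0.001, -0.001]
wrist_force: [1.4, 0.0, -0.5]
width: 0.0218
finger_force: 15.0
```

Call:
{"name": "drive_tool", "arguments": {
  "moves": [
    [[0, 0, 0, 0, 55, 0, 0], [0, 0, 0, 0, 55, 0, 0], [0, 0, 0, 0, 50, 0, 0], [0, 0, 0, 0, 30, 0, 0], [0, 0, 0, 0, 0, 0, 0]]
  ]
}}

```text
clock: 6.45
ee_pos: [0.642, -0.2161, 0.115]
ee_rot: [3.141, -0.0, -0.005]
wrist_force: [-0.3, 0.5, 0.1]
width: 0.0225
finger_force: 15.0
```

Call:
{"name": "drive_tool", "arguments": {
  "moves": [
    [[0, 0, 0, 0, 10, 35, 0], [0, 0, 0, 0, 0, 20, 0], [0, 0, 0, 0, 0, 8, 0], [0, 0, 0, 0, 0, 4, 0], [0, 0, 0, 0, 0, 0, 0]]
  ]
}}

```text
clock: 7.08
ee_pos: [0.6427, -0.2229, 0.049]
ee_rot: [3.141, -0.001, -0.0]
wrist_force: [-0.2, -0.6, 0.8]
width: 0.0223
finger_force: 15.0
```

Call:
{"name": "drive_tool", "arguments": {
  "moves": [
    [[0, 0, 0, 0, 0, 2, 0], [0, 0, 0, 0, 0, 1, 0], [0, 0, 0, 0, 0, 0.5, 0], [0, 0, 0, 0, 0, 0, 0], [0, 0, 0, 0, 0, 0, 40]]
  ]
}}

```text
clock: 7.7
ee_pos: [0.6424, -0.2234, 0.0452]
ee_rot: [3.141, -0.0, -0.001]
wrist_force: [1.5, -0.6, -0.1]
width: 0.027
finger_force: 0.0
```

Call:
{"name": "drive_tool", "arguments": {
  "moves": [
    [[0, 0, 0, 0, 0, 0, 87], [0, 0, 0, 0, 0, 0, 87], [0, 0, 0, 0, 0, 0, 87], [0, 0, 0, 0, 0, -20, 87], [0, 0, 0, 0, 0, -50, 87]]
  ]
}}

```text
clock: 8.32
ee_pos: [0.6406, -0.2225, 0.1141]
ee_rot: [-3.139, 0.005, -0.001]
wrist_force: [-0.4, -0.8, 0.2]
width: 0.0742
finger_force: 0.0
```

Call:
{"name": "drive_tool", "arguments": {
  "moves": [
    [[0, 0, 0, 0, 0, -45, 87], [0, 0, 0, -25, -29, 0, 87], [0, 0, 0, -40, -48, 0, 87], [0, 0, 0, -40, -48, 0, 87], [0, 0, 0, -40, -48, 0, 87]]
  ]
}}

```text
clock: 8.95
ee_pos: [0.4967, -0.0491, 0.1616]
ee_rot: [3.141, -0.003, -0.001]
wrist_force: [0.4, 0.8, -0.4]
width: 0.0871
finger_force: 0.0
```

Call:
{"name": "drive_tool", "arguments": {
  "moves": [
    [[0, 0, 0, -40, -48, 0, 87], [0, 0, 0, -11, -14, 0, 87], [0, 0, 0, 0, 0, 30, 87], [0, 0, 0, 0, 0, 0, 87], [0, 0, 0, 0, 0, 0, 87]]
  ]
}}

```text
clock: 9.57
ee_pos: [0.4478, 0.0112, 0.1309]
ee_rot: [3.141, -0.002, -0.001]
wrist_force: [0.5, 0.1, 0.9]
width: 0.0872
finger_force: 0.0
```

```bash
python3 - <<'E'
from h import *
im=[cv2.cvtColor(get_image(n),cv2.COLOR_RGB2BGR) for n in("top","side")]
cv2.imwrite("pics/a2.png",np.hstack([cv2.resize(im[0][100:300,150:470],(400,250)),cv2.resize(im[1][80:330,200:600],(400,250))]))
cv2.imwrite("pics/top2.png",im[0])
print(get_state()["ee_pos"])
E
```

```text
[0.44768882 0.01123389 0.13091704]
```

View pics/a2.png

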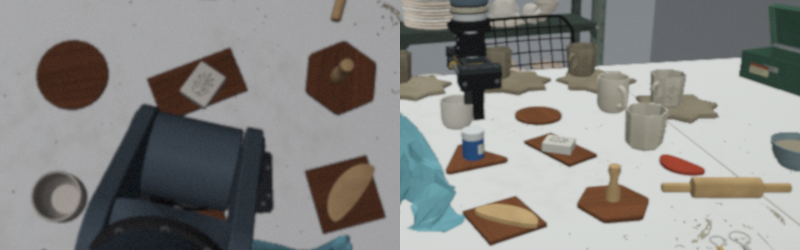

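The stamp stands on the hex (top crop 342,68) and the gripper is over the jar (side 473,130). Grasping the jar.

Call:
{"name": "drive_tool", "arguments": {
  "moves": [
    [[0, 0, 0, -3, -2, 40, 87], [0, 0, 0, 0, 0, 35, 87], [0, 0, 0, 0, 0, 14, 87], [0, 0, 0, 0, 0, 0, 87], [0, 0, 0, 0, 0, 0, 35]]
  ]
}}

```text
clock: 10.3
ee_pos: [0.4443, 0.0136, 0.0419]
ee_rot: [3.141, -0.002, -0.001]
wrist_force: [0.2, -0.8, 0.8]
width: 0.0828
finger_force: 0.0
```

Call:
{"name": "drive_tool", "arguments": {
  "moves": [
    [[0, 0, 0, 0, 0, 0, 20], [0, 0, 0, 0, 0, 0, 20], [0, 0, 0, 0, 0, 0, 20], [0, 0, 0, 0, 0, 0, 20], [0, 0, 0, 0, 0, 0, 20]]
  ]
}}

```text
clock: 10.92
ee_pos: [0.4435, 0.0139, 0.0412]
ee_rot: [3.142, -0.0, -0.001]
wrist_force: [0.3, 0.7, 2.3]
width: 0.0462
finger_force: 15.0
```

Call:
{"name": "drive_tool", "arguments": {
  "moves": [
    [[0, 0, 0, 0, 0, 0, 20], [0, 0, 0, 0, 0, 0, 20], [0, 0, 0, 0, 0, -10, 20], [0, 0, 0, 0, 0, -30, 20], [0, 0, 0, 0, 0, -40, 20]]
  ]
}}

```text
clock: 11.55
ee_pos: [0.4426, 0.0139, 0.1215]
ee_rot: [-3.141, 0.003, -0.001]
wrist_force: [0.1, -0.1, -0.7]
width: 0.0458
finger_force: 15.0
```

Call:
{"name": "drive_tool", "arguments": {
  "moves": [
    [[0, 0, 0, 25, -20, -10, 20], [0, 0, 0, 40, -39, 0, 20], [0, 0, 0, 42, -42, 0, 20], [0, 0, 0, 42, -42, 0, 20], [0, 0, 0, 36, -39, 0, 20]]
  ]
}}

```text
clock: 12.18
ee_pos: [0.6297, 0.1972, 0.1315]
ee_rot: [3.141, -0.0, -0.0]
wrist_force: [1.3, -0.8, -1.1]
width: 0.0464
finger_force: 15.0
```

Call:
{"name": "drive_tool", "arguments": {
  "moves": [
    [[0, 0, 0, 20, -20, 0, 20], [0, 0, 0, 0, 0, 30, 20], [0, 0, 0, 0, 0, 25, 20], [0, 0, 0, 0, 0, 10, 20], [0, 0, 0, 0, 0, 0, 20]]
  ]
}}

```text
clock: 12.8
ee_pos: [0.648, 0.2155, 0.0656]
ee_rot: [3.141, 0.002, -0.001]
wrist_force: [-1.1, -0.7, -0.5]
width: 0.0461
finger_force: 15.0
```

Perfectly over the round board. Lowering 24 mm to 0.0415.

Call:
{"name": "drive_tool", "arguments": {
  "moves": [
    [[0, 0, 0, 0, 0, 15, 20], [0, 0, 0, 0, 0, 6, 20], [0, 0, 0, 0, 0, 2.5, 20], [0, 0, 0, 0, 0, 0.5, 20], [0, 0, 0, 0, 0, 0, 20]]
  ]
}}

```text
clock: 13.42
ee_pos: [0.6489, 0.2157, 0.0423]
ee_rot: [-3.142, -0.001, -0.001]
wrist_force: [-0.6, 0.8, -0.4]
width: 0.046
finger_force: 15.0
```

Call:
{"name": "drive_tool", "arguments": {
  "moves": [
    [[0, 0, 0, 0, 0, 0, 60], [0, 0, 0, 0, 0, 0, 87], [0, 0, 0, 0, 0, 0, 87], [0, 0, 0, 0, 0, 0, 87], [0, 0, 0, 0, 0, -30, 87]]
  ]
}}

```text
clock: 14.05
ee_pos: [0.6464, 0.2153, 0.0697]
ee_rot: [3.141, 0.006, -0.001]
wrist_force: [0.2, 0.5, -0.0]
width: 0.084
finger_force: 0.0
```

Call:
{"name": "drive_tool", "arguments": {
  "moves": [
    [[0, 0, 0, 0, 0, -50, 87], [0, 0, 0, 0, 30, -40, 87], [0, 0, 0, 0, 55, 0, 87], [0, 0, 0, 0, 60, 0, 87], [0, 0, 0, 0, 60, 0, 87]]
  ]
}}

```text
clock: 14.68
ee_pos: [0.6484, 0.0092, 0.1625]
ee_rot: [3.141, -0.001, -0.0]
wrist_force: [0.3, -0.1, 0.4]
width: 0.0866
finger_force: 0.0
```

Call:
{"name": "drive_tool", "arguments": {
  "moves": [
    [[0, 0, 0, 0, 60, 0, 87], [0, 0, 0, 0, 60, 0, 87], [0, 0, 0, 0, 60, 0, 87], [0, 0, 0, 0, 50, 0, 87], [0, 0, 0, 0, 0, 0, 87]]
  ]
}}

```text
clock: 15.3
ee_pos: [0.6482, -0.2242, 0.1621]
ee_rot: [3.14, -0.002, -0.006]
wrist_force: [-0.3, 0.5, 0.2]
width: 0.087
finger_force: 0.0
```

```bash
python3 - <<'E'
from h import *
im=[cv2.cvtColor(get_image(n),cv2.COLOR_RGB2BGR) for n in("top","side")]
cv2.imwrite("pics/a3.png",np.hstack([cv2.resize(im[0][100:300,150:470],(400,250)),cv2.resize(im[1][80:330,200:600],(400,250))]))
cv2.imwrite("pics/top3.png",im[0])
print(get_state()["ee_pos"])
E
```

```text
[ 0.64781376 -0.21955119  0.1617631 ]
```

View pics/a3.png

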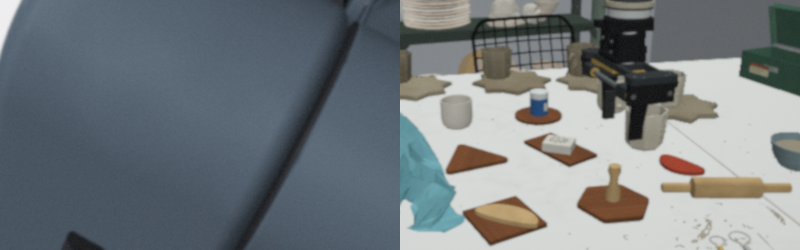

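Jar stands on the round board (side crop 540,103). The gripper is over the stamp (615,180), so I'll fetch it.

Call:
{"name": "drive_tool", "arguments": {
  "moves": [
    [[0, 0, 0, -5, 4, 20, 87], [0, 0, 0, 0, 0, 50, 87], [0, 0, 0, 0, 0, 36, 87], [0, 0, 0, 0, 0, 10, 60], [0, 0, 0, 0, 0, 0, 30]]
  ]
}}

```text
clock: 16.02
ee_pos: [0.6435, -0.222, 0.046]
ee_rot: [-3.141, 0.001, 0.001]
wrist_force: [-0.3, -1.0, 0.2]
width: 0.0742
finger_force: 0.0
```

Call:
{"name": "drive_tool", "arguments": {
  "moves": [
    [[0, 0, 0, 0, 0, 0, 0], [0, 0, 0, 0, 0, 0, 0], [0, 0, 0, 0, 0, 0, 0], [0, 0, 0, 0, 0, 0, 0], [0, 0, 0, 0, 0, 0, 0]]
  ]
}}

```text
clock: 16.65
ee_pos: [0.6432, -0.2234, 0.0462]
ee_rot: [-3.142, -0.0, -0.001]
wrist_force: [-0.1, 0.6, -0.7]
width: 0.0249
finger_force: 0.0
```

Call:
{"name": "drive_tool", "arguments": {
  "moves": [
    [[0, 0, 0, 0, 0, 0, 0], [0, 0, 0, 0, 0, 0, 0], [0, 0, 0, 0, 0, 0, 0], [0, 0, 0, 0, 0, 0, 0], [0, 0, 0, 0, 0, 0, 0]]
  ]
}}

```text
clock: 17.27
ee_pos: [0.6433, -0.2234, 0.0461]
ee_rot: [3.141, 0.0, -0.001]
wrist_force: [-1.2, 0.3, 1.9]
width: 0.0217
finger_force: 15.0
```

Call:
{"name": "drive_tool", "arguments": {
  "moves": [
    [[0, 0, 0, 0, 0, -20, 0], [0, 0, 0, 0, 0, -40, 0], [0, 0, 0, -20, -25, -20, 0], [0, 0, 0, -35, -40, 0, 0], [0, 0, 0, -38, -45, 0, 0]]
  ]
}}

```text
clock: 17.9
ee_pos: [0.5505, -0.1129, 0.1278]
ee_rot: [3.14, -0.004, -0.002]
wrist_force: [0.3, 0.3, 0.5]
width: 0.022
finger_force: 15.0
```

Call:
{"name": "drive_tool", "arguments": {
  "moves": [
    [[0, 0, 0, -38, -45, 0, 0], [0, 0, 0, -38, -45, 0, 0], [0, 0, 0, -33, -37, 0, 0], [0, 0, 0, 0, 0, 0, 0], [0, 0, 0, 0, 0, 0, 0]]
  ]
}}

```text
clock: 18.52
ee_pos: [0.4433, 0.0135, 0.1271]
ee_rot: [3.141, -0.004, -0.0]
wrist_force: [0.7, -0.2, -0.6]
width: 0.0222
finger_force: 15.0
```

Call:
{"name": "drive_tool", "arguments": {
  "moves": [
    [[0, 0, 0, -2, 0, 40, 0], [0, 0, 0, 0, 0, 28, 0], [0, 0, 0, 0, 0, 9, 0], [0, 0, 0, 0, 0, 3, 0], [0, 0, 0, 0, 0, 1, 0]]
  ]
}}

```text
clock: 19.15
ee_pos: [0.4406, 0.0132, 0.0459]
ee_rot: [3.141, -0.002, -0.001]
wrist_force: [-1.7, -1.1, 7.6]
width: 0.0219
finger_force: 15.1
```

Call:
{"name": "drive_tool", "arguments": {
  "moves": [
    [[0, 0, 0, 0, 0, 0, 0], [0, 0, 0, 0, 0, 0, 40], [0, 0, 0, 0, 0, 0, 60], [0, 0, 0, 0, 0, 0, 87], [0, 0, 0, 0, 0, 0, 87]]
  ]
}}

```text
clock: 19.77
ee_pos: [0.4394, 0.0139, 0.045]
ee_rot: [-3.142, 0.0, -0.001]
wrist_force: [0.6, 0.2, 0.2]
width: 0.054
finger_force: 0.0
```

Call:
{"name": "drive_tool", "arguments": {
  "moves": [
    [[0, 0, 0, 0, 0, 0, 87], [0, 0, 0, 0, 0, -20, 87], [0, 0, 0, 0, 0, -50, 87], [0, 0, 0, 0, 0, -50, 87], [0, 0, 0, 30, 30, 0, 87]]
  ]
}}

```text
clock: 20.4
ee_pos: [0.4691, -0.015, 0.1686]
ee_rot: [3.141, -0.004, 0.002]
wrist_force: [0.2, 0.1, 0.0]
width: 0.0864
finger_force: 0.0
```

```bash
python3 - <<'E'
from h import *
for uv in [(430,290),(425,305),(390,292),(360,292),(430,340)]:
    for z in(0,.04,.08,.12):
        w=px2w("top",[uv],z)[0]; print(uv,z,w.round(3),w2px("side",[*w,z]).round()[0])
im=cv2.cvtColor(get_image("side"),cv2.COLOR_RGB2BGR)
cv2.imwrite("pics/s4.png",cv2.resize(im[150:350,150:470],(800,500)))
E
```

```text
(430, 290) 0 [ 0.38  -0.233] [263. 310.]
(430, 290) 0.04 [ 0.38  -0.223] [261. 285.]
(430, 290) 0.08 [ 0.38  -0.213] [259. 260.]
(430, 290) 0.12 [ 0.38  -0.203] [256. 234.]
(425, 305) 0 [ 0.351 -0.222] [244. 309.]
(425, 305) 0.04 [ 0.353 -0.212] [243. 284.]
(425, 305) 0.08 [ 0.354 -0.202] [241. 259.]
(425, 305) 0.12 [ 0.355 -0.193] [239. 233.]
(390, 292) 0 [ 0.377 -0.153] [254. 285.]
(390, 292) 0.04 [ 0.377 -0.147] [252. 263.]
(390, 292) 0.08 [ 0.377 -0.14 ] [250. 241.]
(390, 292) 0.12 [ 0.378 -0.133] [248. 217.]
(360, 292) 0 [ 0.377 -0.094] [249. 269.]
(360, 292) 0.04 [ 0.378 -0.09 ] [247. 249.]
(360, 292) 0.08 [ 0.378 -0.085] [246. 228.]
(360, 292) 0.12 [ 0.378 -0.081] [244. 206.]
(430, 340) 0 [ 0.285 -0.228] [202. 318.]
(430, 340) 0.04 [ 0.289 -0.218] [202. 292.]
(430, 340) 0.08 [ 0.293 -0.208] [202. 266.]
(430, 340) 0.12 [ 0.297 -0.198] [202. 239.]
```

View pics/s4.png

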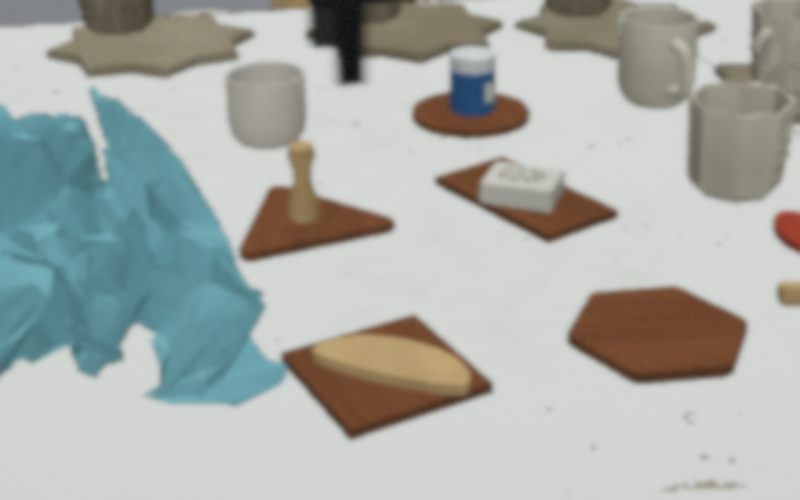

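The stamp stands mid-triangle (crop 302,185). The cloth tip beside the square board (crop 285,375) is low, so the rib grasp is clear. On to the rib.

Call:
{"name": "drive_tool", "arguments": {
  "moves": [
    [[0, 0, 0, 0, 40, 0, 87], [0, 0, 0, 0, 60, 0, 87], [0, 0, 0, 0, 60, 0, 87], [0, 0, 0, -13, 53, 0, 87], [0, 0, 10, 0, 0, 0, 87]]
  ]
}}

```text
clock: 21.08
ee_pos: [0.456, -0.2335, 0.1647]
ee_rot: [3.14, -0.001, -0.186]
wrist_force: [-0.4, -0.2, -0.5]
width: 0.0874
finger_force: 0.0
```

Call:
{"name": "drive_tool", "arguments": {
  "moves": [
    [[0, 0, 10, 0, 0, 30, 87], [0, 0, 10, 0, 0, 20, 87], [0, 0, 9, 0, 0, 0, 87], [0, 0, 0, 0, 0, 0, 87], [0, 0, 0, 0, 0, 0, 87]]
  ]
}}

```text
clock: 21.7
ee_pos: [0.4563, -0.2292, 0.1151]
ee_rot: [3.142, -0.0, -0.679]
wrist_force: [-0.6, -0.1, -0.9]
width: 0.087
finger_force: 0.0
```

```bash
python3 - <<'E'
from h import *
s=get_state();print(s["ee_pos"],np.degrees(s["ee_rot"]));print(shift(np.array([456.3,-228.2,34])-1000*s["ee_pos"]))
im=cv2.cvtColor(get_image("side"),cv2.COLOR_RGB2BGR)
cv2.imwrite("pics/s5.png",cv2.resize(im[150:350,150:470],(800,500)))
E
```

```text
[ 0.45632264 -0.22916584  0.11508623] [ 1.79998366e+02 -7.69818393e-03 -3.89145303e+01]
[-0.63521817 -0.73959484 81.08612391]
```

View pics/s5.png

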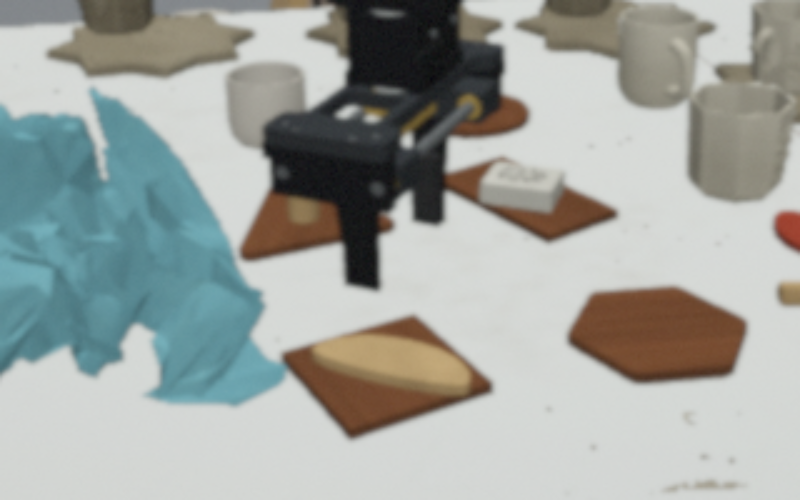

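The gripper straddles the rib with no obstruction. Descending to grasp.

Call:
{"name": "drive_tool", "arguments": {
  "moves": [
    [[0, 0, 0, -0.5, -0.5, 40, 87], [0, 0, 0, 0, 0, 30, 87], [0, 0, 0, 0, 0, 9, 87], [0, 0, 0, 0, 0, 2, 87], [0, 0, 0, 0, 0, 0, 87]]
  ]
}}

```text
clock: 22.38
ee_pos: [0.4568, -0.2289, 0.0349]
ee_rot: [3.142, -0.002, -0.681]
wrist_force: [0.4, 0.2, 0.1]
width: 0.0868
finger_force: 0.0
```

Call:
{"name": "drive_tool", "arguments": {
  "moves": [
    [[0, 0, 0, 0, 0, 1, 50], [0, 0, 0, 0, 0, 0, 20], [0, 0, 0, 0, 0, 0, 20], [0, 0, 0, 0, 0, 0, 20], [0, 0, 0, 0, 0, 0, 20]]
  ]
}}

```text
clock: 23.0
ee_pos: [0.4562, -0.2285, 0.0331]
ee_rot: [-3.142, -0.0, -0.681]
wrist_force: [0.2, -0.5, 0.3]
width: 0.0448
finger_force: 0.1
```

Call:
{"name": "drive_tool", "arguments": {
  "moves": [
    [[0, 0, 0, 0, 0, 0, 20], [0, 0, 0, 0, 0, 0, 20], [0, 0, 0, 0, 0, 0, 20], [0, 0, 0, 0, 0, 0, 20], [0, 0, 0, 0, 0, -5, 20]]
  ]
}}

```text
clock: 23.62
ee_pos: [0.4559, -0.2283, 0.0379]
ee_rot: [-3.142, 0.001, -0.681]
wrist_force: [0.3, -0.2, 0.1]
width: 0.043
finger_force: 15.0
```

Call:
{"name": "drive_tool", "arguments": {
  "moves": [
    [[0, 0, 0, 0, 0, -20, 20], [0, 0, 0, 0, 0, -25, 20], [0, 0, 0, 24, -20, -10, 20], [0, 0, 0, 36, -29, 0, 20], [0, 0, 0, 36, -29, 0, 20]]
  ]
}}

```text
clock: 24.25
ee_pos: [0.5811, -0.2284, 0.0938]
ee_rot: [-3.142, -0.001, -0.682]
wrist_force: [0.0, -0.7, -0.9]
width: 0.043
finger_force: 15.0
```

Call:
{"name": "drive_tool", "arguments": {
  "moves": [
    [[0, 0, 0, 30, -25, 0, 20], [0, 0, 0, 18, -14, 0, 20], [0, 0, 0, 0, 0, 20, 20], [0, 0, 0, 0, 0, 20, 20], [0, 0, 0, 0, 0, 0, 20]]
  ]
}}

```text
clock: 24.88
ee_pos: [0.638, -0.227, 0.0495]
ee_rot: [3.14, 0.008, -0.682]
wrist_force: [-0.4, 0.7, -0.6]
width: 0.0428
finger_force: 15.0
```

Call:
{"name": "drive_tool", "arguments": {
  "moves": [
    [[0, 0, 0, 0, 0, 10, 20], [0, 0, 0, 0, 0, 6, 20], [0, 0, 0, 0, 0, 2, 20], [0, 0, 0, 0, 0, 1, 20], [0, 0, 0, 0, 0, 0, 20]]
  ]
}}

```text
clock: 25.5
ee_pos: [0.6419, -0.2284, 0.0343]
ee_rot: [-3.142, -0.001, -0.681]
wrist_force: [0.5, 0.3, -0.2]
width: 0.0428
finger_force: 15.0
```

Call:
{"name": "drive_tool", "arguments": {
  "moves": [
    [[0, 0, 0, 0, 0, 1, 20], [0, 0, 0, 0, 0, 0, 20], [0, 0, 0, 0, 0, 0, 60], [0, 0, 0, 0, 0, 0, 87], [0, 0, 0, 0, 0, 0, 87]]
  ]
}}

```text
clock: 26.12
ee_pos: [0.6418, -0.2283, 0.0331]
ee_rot: [-3.142, -0.0, -0.681]
wrist_force: [0.3, -0.1, -0.6]
width: 0.0652
finger_force: 0.0
```

Call:
{"name": "drive_tool", "arguments": {
  "moves": [
    [[0, 0, 0, 0, 0, 0, 87], [0, 0, 0, 0, 0, -20, 87], [0, 0, 0, 0, 0, -40, 87], [0, 0, 0, -20, -20, -30, 87], [0, 0, 0, -40, -42, 0, 87]]
  ]
}}

```text
clock: 26.75
ee_pos: [0.6376, -0.145, 0.1282]
ee_rot: [-3.139, -0.011, -0.685]
wrist_force: [0.4, 0.9, -1.0]
width: 0.0864
finger_force: 0.0
```

Call:
{"name": "drive_tool", "arguments": {
  "moves": [
    [[0, 0, 0, -40, -42, 0, 87], [0, 0, 0, -40, -42, 0, 87], [0, 0, 0, -17, -20, 0, 87], [0, 0, -2.4, 0, 0, 20, 87], [0, 0, 0, 0, 0, 20, 87]]
  ]
}}

```text
clock: 27.38
ee_pos: [0.6254, 0.0003, 0.0847]
ee_rot: [-3.14, -0.003, -0.638]
wrist_force: [-1.2, -1.1, -0.2]
width: 0.087
finger_force: 0.0
```

Call:
{"name": "drive_tool", "arguments": {
  "moves": [
    [[0, 0, 0, 0, 0, 0, 87], [0, 0, 0, 0, 0, 0, 87]]
  ]
}}

```text
clock: 27.62
ee_pos: [0.6252, -0.0007, 0.0844]
ee_rot: [-3.141, -0.002, -0.64]
wrist_force: [-0.4, 0.3, 0.3]
width: 0.0874
finger_force: 0.0
```

```bash
python3 - <<'E'
from h import *
s=get_state();print(s["ee_pos"],np.degrees(s["ee_rot"]));print(shift(np.array([624.4,-.8,34.5])-1000*s["ee_pos"]))
im=[cv2.cvtColor(get_image(n),cv2.COLOR_RGB2BGR) for n in("top","side")]
cv2.imwrite("pics/a6.png",np.hstack([cv2.resize(im[0][100:300,150:470],(400,250)),cv2.resize(im[1][80:330,200:600],(400,250))]))
E
```

```text
[ 0.62520596 -0.00073618  0.0844115 ] [-1.79945080e+02 -1.07793846e-01 -3.66562547e+01]
[-0.70236811  0.58020447 49.9097305 ]
```

View pics/a6.png

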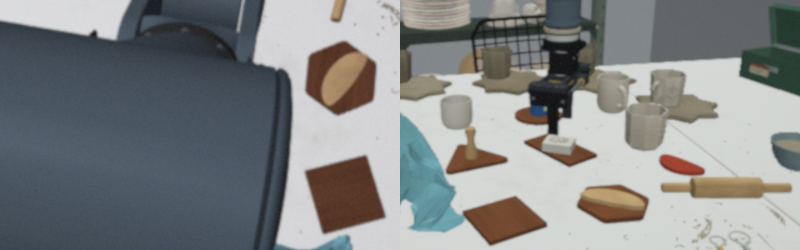

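Rib lies on the hex (top crop 342,78), the square board is empty, and the gripper is over the mould. Grasping it.

Call:
{"name": "drive_tool", "arguments": {
  "moves": [
    [[0, 0, 0, 0, 0, 30, 87], [0, 0, 0, 0, 0, 15, 87], [0, 0, 0, 0, 0, 5, 87], [0, 0, 0, 0, 0, 0, 87], [0, 0, 0, 0, 0, 0, 40]]
  ]
}}

```text
clock: 28.35
ee_pos: [0.625, -0.0006, 0.0338]
ee_rot: [-3.141, -0.001, -0.64]
wrist_force: [-0.5, 0.4, 0.7]
width: 0.0825
finger_force: 0.0
```

Call:
{"name": "drive_tool", "arguments": {
  "moves": [
    [[0, 0, 0, 0, 0, 0, 20], [0, 0, 0, 0, 0, 0, 20], [0, 0, 0, 0, 0, 0, 20], [0, 0, 0, 0, 0, 0, 20], [0, 0, 0, 0, 0, 0, 20]]
  ],
  "newtons": 20
}}

```text
clock: 28.98
ee_pos: [0.6245, -0.0005, 0.0332]
ee_rot: [-3.141, -0.0, -0.64]
wrist_force: [0.2, -0.3, 1.2]
width: 0.0507
finger_force: 19.9
```

Call:
{"name": "drive_tool", "arguments": {
  "moves": [
    [[0, 0, 0, 0, 0, 0, 20], [0, 0, 0, 0, 0, 0, 20], [0, 0, 0, 0, 0, -10, 20], [0, 0, 0, 0, 0, -25, 20], [0, 0, 0, 0, 0, -35, 20]]
  ]
}}

```text
clock: 29.6
ee_pos: [0.6234, -0.0004, 0.103]
ee_rot: [3.14, 0.002, -0.64]
wrist_force: [1.2, 0.3, -0.4]
width: 0.0508
finger_force: 19.9
```

```bash
python3 - <<'E'
from h import *
s=get_state();print(s["ee_pos"],s["width"],s["wrist_force"]);print(shift(np.array([449,-226.4,95])-1000*s["ee_pos"]))
E
```

```text
[ 6.23381000e-01 -4.01975721e-04  1.03029140e-01] 0.05078515676666139 [ 1.15830345  0.30084966 -0.36573129]
[ -4.99956385 285.39828396   8.43391766]
```

Tool shift is about (-5, 285).

Call:
{"name": "drive_tool", "arguments": {
  "moves": [
    [[0, 0, 0, 0, 30, 0, 20], [0, 0, 0, -1, 50, 0, 20], [0, 0, 0, -1, 55, 0, 20], [0, 0, 0, -1, 55, 0, 20], [0, 0, 0, -1, 55, 0, 20]]
  ]
}}

```text
clock: 30.22
ee_pos: [0.474, -0.196, 0.1036]
ee_rot: [3.141, -0.001, -0.639]
wrist_force: [-0.0, -1.1, -0.0]
width: 0.0508
finger_force: 20.0
```

Call:
{"name": "drive_tool", "arguments": {
  "moves": [
    [[0, 0, 0, -1, 40, 0, 20], [0, 0, 0, 0, 0, 20, 20], [0, 0, 0, 0, 0, 20, 20], [0, 0, 0, 0, 0, 0, 20], [0, 0, 0, 0, 0, 0, 20]]
  ]
}}

```text
clock: 30.85
ee_pos: [0.4506, -0.2263, 0.0636]
ee_rot: [3.142, -0.001, -0.639]
wrist_force: [-0.1, 0.1, 0.4]
width: 0.0507
finger_force: 19.9
```

```bash
python3 - <<'E'
from h import *
s=get_state();print(s["ee_pos"],s["width"],s["wrist_force"]);print(shift(np.array([449,-226.4,33.3])-1000*s["ee_pos"]))
E
```

```text
[ 0.45063589 -0.22632307  0.06361607] 0.05073583974524418 [-0.12869852  0.14132098  0.36958106]
[-1.29153284  1.03515677 30.31511599]
```

Call:
{"name": "drive_tool", "arguments": {
  "moves": [
    [[0, 0, 0, -1, 1, 18, 20], [0, 0, 0, 0, 0, 8, 20], [0, 0, 0, 0, 0, 3, 20], [0, 0, 0, 0, 0, 1, 20], [0, 0, 0, 0, 0, 0, 20]]
  ]
}}

```text
clock: 31.48
ee_pos: [0.4491, -0.2265, 0.0334]
ee_rot: [3.142, -0.001, -0.639]
wrist_force: [0.6, -0.0, -0.4]
width: 0.0508
finger_force: 19.9
```

Call:
{"name": "drive_tool", "arguments": {
  "moves": [
    [[0, 0, 0, 0, 0, 0.5, 20], [0, 0, 0, 0, 0, 0, 60], [0, 0, 0, 0, 0, 0, 87], [0, 0, 0, 0, 0, 0, 87], [0, 0, 0, 0, 0, 0, 87]]
  ]
}}

```text
clock: 32.1
ee_pos: [0.4488, -0.2264, 0.0325]
ee_rot: [-3.142, 0.0, -0.64]
wrist_force: [-0.2, 0.4, -0.2]
width: 0.0815
finger_force: 0.0
```

Call:
{"name": "drive_tool", "arguments": {
  "moves": [
    [[0, 0, 0, 0, 0, 0, 87], [0, 0, 0, 0, 0, -20, 87], [0, 0, 0, 0, 0, -40, 87], [0, 0, 0, 20, -14, -20, 87], [0, 0, 0, 40, -29, 0, 87]]
  ]
}}

```text
clock: 32.72
ee_pos: [0.5227, -0.228, 0.1145]
ee_rot: [3.141, -0.001, -0.641]
wrist_force: [0.3, -0.7, 0.2]
width: 0.0866
finger_force: 0.0
```

Call:
{"name": "drive_tool", "arguments": {
  "moves": [
    [[0, 0, 0, 40, -29, 0, 87], [0, 0, 0, 40, -29, 0, 87], [0, 0, 2.4, 16, -12, 0, 87], [0, 0, 0, 0, 0, 20, 87], [0, 0, 0, 0, 0, 0, 87]]
  ]
}}

```text
clock: 33.35
ee_pos: [0.638, -0.2274, 0.0892]
ee_rot: [3.14, 0.008, -0.681]
wrist_force: [-0.2, 0.2, -0.0]
width: 0.0872
finger_force: 0.0
```

```bash
python3 - <<'E'
from h import *
s=get_state();print(s["ee_pos"],s["ee_rot"]);print(shift(np.array([642,-228.3,33.3])-1000*s["ee_pos"]))
im=[cv2.cvtColor(get_image(n),cv2.COLOR_RGB2BGR) for n in("top","side")]
cv2.imwrite("pics/a7.png",np.hstack([cv2.resize(im[0][100:300,150:470],(400,250)),cv2.resize(im[1][80:330,200:600],(400,250))]))
E
```

```text
[ 0.63799876 -0.22737866  0.08922507] [ 3.13990674  0.00818639 -0.68103295]
[ 4.14642836 -1.89758177 55.88987911]
```

View pics/a7.png

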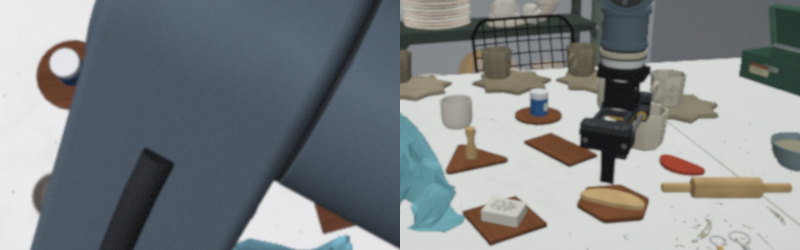

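Mould sits on the square board (side crop 503,210). The gripper is over the rib, so I'll take it.

Call:
{"name": "drive_tool", "arguments": {
  "moves": [
    [[0, 0, 0, 1, 0, 20, 87], [0, 0, 0, 0, 0, 25, 87], [0, 0, 0, 0, 0, 10, 87], [0, 0, 0, 0, 0, 3, 87], [0, 0, 0, 0, 0, 0, 60]]
  ],
  "newtons": 15
}}

```text
clock: 34.08
ee_pos: [0.6425, -0.2297, 0.0348]
ee_rot: [-3.141, -0.001, -0.682]
wrist_force: [-0.1, -0.5, 0.4]
width: 0.0827
finger_force: 0.0
```

Call:
{"name": "drive_tool", "arguments": {
  "moves": [
    [[0, 0, 0, 0, 0, 1, 20], [0, 0, 0, 0, 0, 0, 20], [0, 0, 0, 0, 0, 0, 20], [0, 0, 0, 0, 0, 0, 20], [0, 0, 0, 0, 0, 0, 20]]
  ]
}}

```text
clock: 34.7
ee_pos: [0.6423, -0.2295, 0.0337]
ee_rot: [-3.142, -0.0, -0.681]
wrist_force: [0.1, 0.2, 0.2]
width: 0.0431
finger_force: 15.0
```

Call:
{"name": "drive_tool", "arguments": {
  "moves": [
    [[0, 0, 0, 0, 0, 0, 20], [0, 0, 0, 0, 0, 0, 20], [0, 0, 0, 0, 0, -10, 20], [0, 0, 0, 0, 0, -25, 20], [0, 0, 0, 0, 0, -25, 20]]
  ]
}}

```text
clock: 35.33
ee_pos: [0.6421, -0.2294, 0.0943]
ee_rot: [3.141, 0.0, -0.681]
wrist_force: [-0.0, -0.3, -0.1]
width: 0.0426
finger_force: 15.0
```

Call:
{"name": "drive_tool", "arguments": {
  "moves": [
    [[0, 0, 0, -25, -26, 0, 20], [0, 0, 0, -35, -40, 0, 20], [0, 0, 0, -35, -40, 0, 20], [0, 0, 0, -35, -40, 0, 20], [0, 0, 0, -29, -30, 0, 20]]
  ]
}}

```text
clock: 35.95
ee_pos: [0.6296, 0.0095, 0.0942]
ee_rot: [-3.141, -0.0, -0.681]
wrist_force: [0.0, 0.1, 0.7]
width: 0.0434
finger_force: 15.0
```

Call:
{"name": "drive_tool", "arguments": {
  "moves": [
    [[0, 0, 7, 0, 0, 0, 20], [0, 0, 7, 0, 0, 0, 20], [0, 0, 6, 0, 0, 0, 20], [0, 0, 0, 0, 0, 20, 20], [0, 0, 0, 0, 0, 0, 20]]
  ]
}}

```text
clock: 36.58
ee_pos: [0.6285, 0.0076, 0.0728]
ee_rot: [3.139, 0.002, -1.03]
wrist_force: [-0.4, 0.7, -0.2]
width: 0.043
finger_force: 15.0
```

```bash
python3 - <<'E'
from h import *
s=get_state();print(s["ee_pos"],s["ee_rot"],s["joints"][5]);print(shift(np.array([629.3,8,33.3])-1000*s["ee_pos"]))
E
```

```text
[0.62847958 0.00759511 0.07276887] [ 3.13928380e+00  1.92661186e-03 -1.03045734e+00] 2.4358426804664064
[ 0.15088207 -1.0029499  39.46644013]
```

Call:
{"name": "drive_tool", "arguments": {
  "moves": [
    [[0, 0, 0, 0, 0, 22, 20], [0, 0, 0, 0, 0, 10, 20], [0, 0, 0, 0, 0, 4, 20], [0, 0, 0, 0, 0, 2, 20], [0, 0, 0, 0, 0, 0, 20]]
  ]
}}

```text
clock: 37.2
ee_pos: [0.6299, 0.0074, 0.036]
ee_rot: [-3.141, -0.0, -1.031]
wrist_force: [0.4, 0.8, 0.1]
width: 0.043
finger_force: 15.0
```

Call:
{"name": "drive_tool", "arguments": {
  "moves": [
    [[0, 0, 0, 0, 0, 1, 20], [0, 0, 0, 0, 0, 0, 60], [0, 0, 0, 0, 0, 0, 87], [0, 0, 0, 0, 0, 0, 87], [0, 0, 0, 0, 0, 0, 87]]
  ]
}}

```text
clock: 37.83
ee_pos: [0.6297, 0.0074, 0.0346]
ee_rot: [-3.142, -0.0, -1.031]
wrist_force: [0.8, -0.4, 0.1]
width: 0.075
finger_force: 0.0
```

Call:
{"name": "drive_tool", "arguments": {
  "moves": [
    [[0, 0, 0, 0, 0, 0, 87], [0, 0, 0, 0, 0, -20, 87], [0, 0, 0, 0, 0, -50, 87], [0, 0, 0, 0, 0, -50, 87], [0, 0, 0, 0, 40, -20, 87]]
  ]
}}

```text
clock: 38.45
ee_pos: [0.5996, -0.0132, 0.1799]
ee_rot: [-3.133, -0.008, -1.028]
wrist_force: [-0.5, -0.1, -0.5]
width: 0.0871
finger_force: 0.0
```

Call:
{"name": "drive_tool", "arguments": {
  "moves": [
    [[0, 0, 0, 50, 30, 0, 87], [0, 0, 0, 50, 30, 0, 87], [0, 0, 0, 50, 30, 0, 87], [0, 0, 0, 50, 30, 0, 87], [0, 0, 0, 50, 30, 0, 87]]
  ]
}}

```text
clock: 39.08
ee_pos: [0.5953, -0.3067, 0.1764]
ee_rot: [-3.141, -0.002, -1.031]
wrist_force: [0.3, -0.5, -0.1]
width: 0.087
finger_force: 0.0
```

Call:
{"name": "drive_tool", "arguments": {
  "moves": [
    [[0, 0, 0, 50, 30, 0, 87], [0, 0, 0, 50, 30, 0, 87], [0, 0, 0, 50, 30, 0, 87], [0, 0, 0, 0, 0, 0, 87], [0, 0, 0, 0, 0, 0, 87]]
  ]
}}

```text
clock: 39.7
ee_pos: [0.5949, -0.4792, 0.1752]
ee_rot: [-3.141, 0.001, -1.031]
wrist_force: [0.3, 0.4, -0.4]
width: 0.0868
finger_force: 0.0
```

```bash
python3 - <<'E'
from h import *
im=[cv2.cvtColor(get_image(n),cv2.COLOR_RGB2BGR) for n in("top","side")]
cv2.imwrite("pics/top8.png",cv2.resize(im[0][125:295,170:465],None,fx=2.7,fy=2.7,interpolation=cv2.INTER_CUBIC))
E
```

```text
(no output)
```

View pics/top8.png

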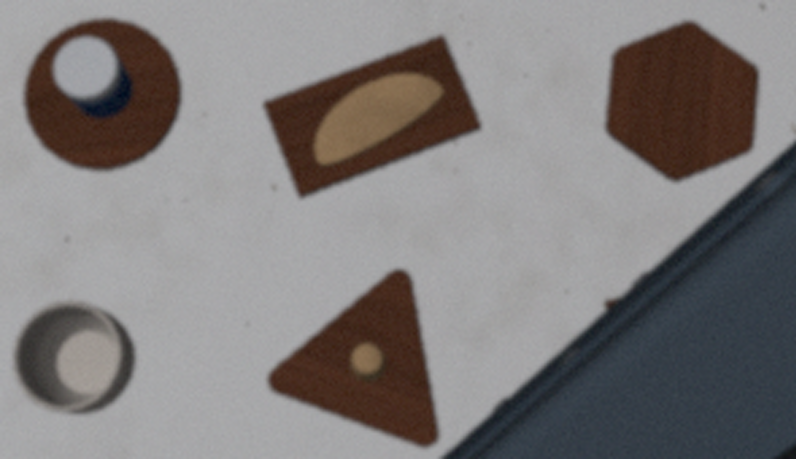

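All pieces look well placed: jar cap at (86,67), rib around (380,120), stamp (367,359), pot unmoved at (75,357). I'll check the numbers, then hand in.

```bash
python3 - <<'E'
from h import *
f=lambda p:np.array([p],float)/2.7+[170,125]
d={}
for n,p,z,t in[("jar",(86,67),.072,(648,216)),("stamp",(367,359),.079,(441.3,13.4)),("rib",(379,118),.02,(629.3,8)),("pot",(75,357),.07,(443,213))]:
    e=np.linalg.norm(px2w("top",f(p),z)[0]*1000-t);d[n]=e;print(n,e.round(1))
if max(d.values())<9: print(sign_off())
E
```

```text
jar 2.7
stamp 1.9
rib 6.2
pot 0.3
the job is handed in; nothing more can be done
None
```

The job is handed in. At the last look the jar, stamp and rib were within about 6 mm of their board centres and the pot had not moved; the arm hid the mould, but an earlier side view showed it on the square board, released within about 1 mm of centre by the arm's reading.

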